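Show the trainee the next transfer and start the clock

TASK

Brief the trainee on the next exercise: point at the orange ring on the white exercise pad, with the fingertips straight above it by one or two finger-breadths, and keep pointing for two seconds, then point in the same way for two seconds at the orange cup where the ring has to go. After that start the exercise clock: press its green button all the way down and let go. Do not touch the pad, its rings or its cups, do not press the red button, and leave everything else where it is.

Things in the scene. Friction and masses are not known exactly. Their poses are not given: they have to be found in the camera images.
- ring_orange: The ring to point at first: orange plastic ring, 26 mm outside, 14 mm hole, 15 mm tall, sitting loosely round one of the pad's pegs. Origin at the centre of its underside (its top is 15 mm higher; the peg's tip stands 5 mm above the ring's top), z up
- cup_orange: The cup to point at second: orange round open cup fixed on the pad, 46 mm across the rim, 18 mm tall, 3 mm wall. Origin at the centre of its underside (rim 18 mm higher), z up
- btn_start_top (a point): Centre of the top face of the green start button on the exercise clock, about 52 mm above the table when up; the point goes down with the button. The button is 28 mm across and moves straight down, in a black collar 44 mm across whose top lies 10 mm below the unpressed button's
- clock: Exercise clock, fixed: grey box 110 x 150 mm, 30 mm high, left or right of the pad, with the two buttons on its front part and a tilted black display behind them that rises to about 60 mm. Origin at the centre of its underside, x from the buttons to the display, y along the 150 mm side (the green button lies at x -26, y 38 mm)
- btn_start (a joint): Travel of the green button in m: 0 released, 0.006 fully down; it springs back. It starts to move at about 1.5 N and is fully down at 5 N
- btn_stop_top (a point): Centre of the top face of the red button, 76 mm from the green one on the same clock; same size
- btn_stop (a joint): Travel of the red button in m: 0 released, 0.006 fully down; must stay up
- pad: White exercise pad, 170 x 240 mm, 12 mm thick, fixed on the table; five steel pegs (8 mm thick, tips 32 mm above the table, 56 mm apart) in an arc along its far half and a row of three cups along its near half. Origin at the centre of its underside; its x points from the cups towards the pegs, its y along the 240 mm side
- ring_blue: Leave alone: blue plastic ring, 26 mm outside, 14 mm hole, 15 mm tall, sitting loosely round one of the pad's pegs. Origin at the centre of its underside (its top is 15 mm higher; the peg's tip stands 5 mm above the ring's top), z up
- ring_green: Leave alone: green plastic ring, 26 mm outside, 14 mm hole, 15 mm tall, sitting loosely round one of the pad's pegs. Origin at the centre of its underside (its top is 15 mm higher; the peg's tip stands 5 mm above the ring's top), z up
- ring_black: Leave alone: black plastic ring, 26 mm outside, 14 mm hole, 15 mm tall, sitting loosely round one of the pad's pegs. Origin at the centre of its underside (its top is 15 mm higher; the peg's tip stands 5 mm above the ring's top), z up
- cup_blue: Leave alone: blue round open cup fixed on the pad, 46 mm across the rim, 18 mm tall, 3 mm wall. Origin at the centre of its underside (rim 18 mm higher), z up
- cup_green: Leave alone: green round open cup fixed on the pad, 46 mm across the rim, 18 mm tall, 3 mm wall. Origin at the centre of its underside (rim 18 mm higher), z up
- forceps: Leave alone: laparoscopic forceps lying loose on the table beyond the pad, about 450 mm long, white scissor handle 14 mm thick, dark shaft 5 mm thick. Origin under the handle's body, x along the shaft towards the jaws, whose tips lie 370 mm from it
- canister: Leave alone: steel canister with a knob on its lid, 74 mm across, 106 mm tall, loose, on the opposite side of the pad from the clock. Origin at the centre of its underside
- bottle: Leave alone: clear bottle with a red cap, 44 mm across, 100 mm tall, loose. Origin at the centre of its underside
- mouse: Leave alone: black computer mouse, 105 x 60 x 32 mm, loose. Origin at the centre of its underside
Not all that is in view belongs to the job. Leave any yellow look-alike of the clock alone.

How it is judged:
By the outcome, as a careful person would: the job done as asked, in the order asked, and still so for the second after the job is handed in, with the robot touching nothing.
It also fails if it takes over 53 s, if anything falls off the work surface, if the arm or the gripper's body presses on something with over 40 N, if the wrist force passes 120 N, or if a joint passes its speed limit or range.

ROBOT

A 7-joint arm with a two-finger parallel gripper is mounted at the origin on the work surface. World frame = base frame: x ahead of the robot, y to its left, z up, the work surface at z = 0. Lengths are in m, angles in rad, forces in N, time in s.
With the tool pointing down it reaches from about 0.425 to 0.95 m from the base axis. Payload 4.7 kg.
Tool frame: the origin (TCP) lies between the finger pads; the fingertips stand 11 mm ahead of it and the grasp point (between the pads) lies 8 mm behind it (r.nose_length is the distance from the TCP to the fingertips, in m); z points along the fingers, y is the line along which they close (so a half turn about z gives the same grasp; the last joint's range is limited). The gripper opens to 85 mm and grips with 20 to 120 N. Pads are 22 mm wide; open, the fingers measure 114 mm over their backs; the gripper's body (76 mm by 85 mm) begins 54 mm behind the grasp point. The pads swing forward as they close: fully open they stand 13 mm farther back than shut.
Start: joints at [1.256, 0.469, -0.049, 1.532, 0.024, 1.141, -0.082], TCP at [0.19, -0.648, 0.242] pointing down, gripper open.
Joint ranges: [-2.59, 2.59], [-0.33, 1.99], [-1.39, 1.29], [0.1, 2.45], [-1.04, 4.18], [0.21, 1.99], [-2.66, 2.66]. Speed limits (rad/s): [2.57, 2.57, 3.14, 3.14, 3.14, 3.14, 3.14].

INTERFACE

Orientations are given as [roll, pitch, yaw] about the fixed x, y, z axes, in that order (R = Rz(yaw) Ry(pitch) Rx(roll)).
In Python, from rig import r gives the robot as it stands. The module is installed in compiled form; this text tells all that it offers.
- The arm moves only by the shell command python3 -m creep 'ROWS'. ROWS is JSON, one flat list of numbers, 5 for each row, row after row: the shift along the tool's x, y, z normalised to -1 to 1, where 1 is 20 mm, then the turn about the tool's z normalised to -1 to 1, where 1 is 120 degrees, then the gripper's target within -1 to 1 (shut at 1, half-way at 0, fully open at -1). In form: [x, y, z, yaw, gripper, x, y, z, yaw, gripper, ...]. A call has 1 to 8 rows; each row shifts and turns the commanded pose from where the row before left it, along the tool's axes as they then stand; what a row does not reach is not made up. A row lasts 1/10 s, in which the tool goes at most 50 mm and 8.59 degrees, less where a joint would pass 70% of its speed; a pose out of reach is approached as far as the arm can. A call with a number of a shift or a turn outside -1 to 1 is refused whole. A call with a gripper value outside its range is refused whole. The fingers move at their own pace and stop on an object; the grip force is fixed at half the most. Time passes only in rows, so rows that do not move let the fingers close. It gives the time, the measured TCP pose, the force, the opening and the grip force at its end, in the units of the state.
- r.read_state(): the state, without advancing time (a new reading comes with each control period).
- r.capture(name): name is "scene" or "top" or "wrist"; returns the picture (420x560x3 uint8, red, green, blue); there is no depth.
- r.camera_params(name): a dict with "fx", "fy", "cx", "cy" (pixels), "k1" (the pictures are not rectified: a ray, as slopes to the right and down, at radius r is drawn at 1 + k1 r^2 times it, then the intrinsics apply), "origin" and "orientation" of the camera in the world. Camera axes: x right, y up, looking along -z (the intrinsics and any distortion apply to the point x, -y, -z); pixel columns grow to the right and rows downward; lengths in m; the calibration is good to about 2 mm. A picture is of the moment at which its call begins: read the wrist's pose just before it. camera_params takes no time and is no camera call; for the wrist camera it gives the pose at the moment of the call.
- r.finish_job(): hands the job in; it is judged then, once.
The state is a dict: "t": time; "joint_positions": joint angles; "qvel": joint speeds; "effort": joint torques, N m; "ee_pos": TCP position; "orientation": TCP orientation; "wrist_force": force on the tool from outside, world axes, zero at the start; "moment": the same for the moment, N m; "grip_width": opening from 0.0 (shut) to 1.0 (fully open); "grasp_force": force on a finger pad.
Only numpy, scipy, OpenCV 4.12 (cv2) and the standard library are available. Lean on these libraries where they do the work, as an engineer would, in place of code of your own. Each camera call takes 0.05 s, during which the arm holds its last target. There are 200 camera calls.

## Working session

There is one attempt and no reset: what is moved stays moved. The work goes in short steps, Python scripts to look and compute and a shell command to move; the robot and the scene stay as the last step left them, time stands still between calls to the robot, and variables do not carry over. Pictures are saved under pics/ and viewed, at most 10 in all, crops included, and the job is handed in when it is done.

```bash
mkdir -p pics; python3 - <<'E'
from rig import r
import cv2
print(r.read_state(), r.nose_length)
for n in("scene","top"):
    im=r.capture(n); cv2.imwrite(f"pics/{n}0.png",im[:,:,::-1]); print(n,r.camera_params(n))
E
```

```text
{'t': 0.0, 'joint_positions': array([ 1.25611568,  0.46943289, -0.04864657,  1.53370396,  0.02411477,
        1.14100603, -0.0823143 ]), 'qvel': array([-0.00109613,  0.00113577,  0.00074691,  0.0012363 ,  0.0023018 ,
        0.00086003, -0.00075472]), 'effort': array([-1.60614891e-04, -5.10304821e+01, -4.71496931e-02, -2.37708807e+01,
        1.04662040e-02,  7.51927349e-03,  4.36134457e-06]), 'ee_pos': array([ 0.19016214, -0.64706407,  0.24126308]), 'orientation': array([-3.13962989e+00,  6.32109715e-05,  2.85850498e-01]), 'wrist_force': array([-0.36210911,  0.3537721 , -0.06903511]), 'moment': array([ 0.03752644,  0.00549037, -0.02543363]), 'grasp_force': 0.0, 'grip_width': 1.003999122098135} 0.011
scene {'fx': 394.6521390816901, 'fy': 394.6521390816901, 'cx': 282.9188932019061, 'cy': 208.47224369631462, 'k1': -0.09053693326325106, 'origin': array([1.12442986, 0.23544549, 0.93042537]), 'orientation': array([ 0.57137322, -0.00223409,  1.87640119])}
top {'fx': 475.3810814040837, 'fy': 475.3810814040837, 'cx': 273.60964304710194, 'cy': 209.21740572115175, 'k1': -0.05959414886578421, 'origin': array([0.3145174 , 0.06878787, 1.24686653]), 'orientation': array([ 0.22152018,  0.00249342, -1.58872138])}
```

View pics/top0.png

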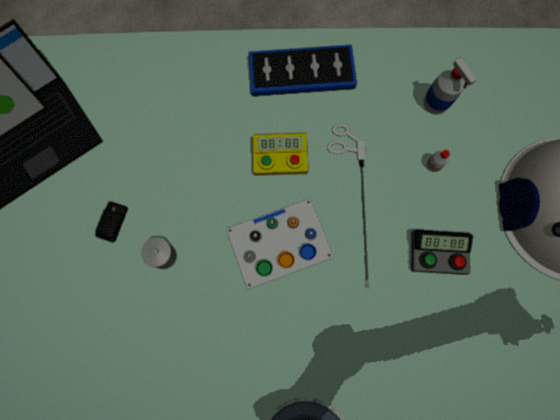

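View pics/scene0.png

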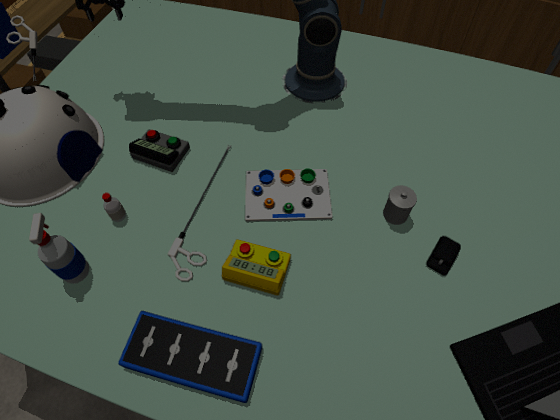

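Top view: orange ring at about (293,222), orange cup (286,260), green button (429,260), red button (457,261). In the scene view the ring is near (269,203), the cup (287,177) and the green button (172,142). I'll enlarge these next.

```bash
python3 - <<'E'
import cv2,numpy as np
t=cv2.imread("pics/top0.png");s=cv2.imread("pics/scene0.png")
f=lambda im,x,y,w,h:cv2.resize(im[y:y+h,x:x+w],(400,300),interpolation=cv2.INTER_CUBIC)
a=np.vstack([np.hstack([f(t,250,205,80,60),f(t,400,225,80,60)]),np.hstack([f(s,240,160,80,60),f(s,120,115,80,60)])])
cv2.imwrite("pics/c0.png",a)
E
```

```text
(no output)
```

View pics/c0.png

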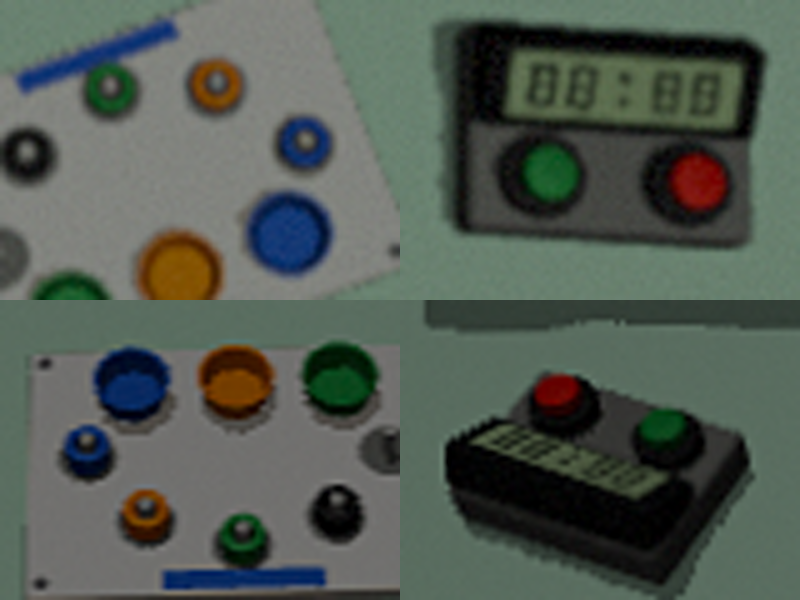

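The crop shows ring, cup rim and button tops clearly. Read-off pixels, top / scene: ring top (292.6,221.4)/(269.0,201.6), cup rim (285.4,259.0)/(287.0,174.4), green button (429.8,259.0)/(172.0,139.2), red button (459.2,261.0)/(151.0,132.4).

```bash
cat > h.py <<'E'
import numpy as np,cv2
from rig import r
from scipy.spatial.transform import Rotation as Ro
def ray(P,p):
    K=np.array([[P["fx"],0,P["cx"]],[0,P["fy"],P["cy"]],[0,0,1]])
    u=cv2.undistortPoints(np.array([[p]],float),K,np.array([P["k1"],0,0,0,0]))[0,0]
    return P["origin"],Ro.from_euler("xyz",P["orientation"]).apply([u[0],-u[1],-1])
def plane(P,p,z):
    o,d=ray(P,p); return o+d*(z-o[2])/d[2]
def tri(A,b):
    M=0;v=0
    for P,p in zip(A,b):
        o,d=ray(P,p);d=d/np.linalg.norm(d);Q=np.eye(3)-np.outer(d,d);M=M+Q;v=v+Q@o
    return np.linalg.solve(M,v)
E
python3 - <<'E'
from h import *
T,S=r.camera_params("top"),r.camera_params("scene")
np.set_printoptions(precision=4,suppress=True)
for n,a,b,z in[("ring",(292.6,221.4),(269.,201.6),.027),("cup",(285.4,259),(287,174.4),.030),("go",(429.8,259),(172,139.2),.052),("stop",(459.2,261),(151,132.4),.052)]:
    print(n,tri([T,S],[a,b]),plane(T,a,z),plane(S,b,z))
s=r.read_state();print(Ro.from_euler("xyz",s["orientation"]).as_matrix())
E
```

```text
ring [0.5567 0.0178 0.0216] [0.5557 0.0178 0.027 ] [0.56   0.0193 0.027 ]
cup [0.4571 0.0392 0.0299] [0.4572 0.039  0.03  ] [0.4572 0.0393 0.03  ]
go [ 0.4475 -0.3274  0.0493] [ 0.4471 -0.3263  0.052 ] [ 0.4496 -0.326   0.052 ]
stop [ 0.4408 -0.4031  0.0491] [ 0.4403 -0.4014  0.052 ] [ 0.4431 -0.4016  0.052 ]
[[ 0.9594  0.2819 -0.0005]
 [ 0.2819 -0.9594  0.0016]
 [-0.0001 -0.0017 -1.    ]]
```

Heights agree with the text (cup 30, button about 50, ring 22 against 27 mm), and the buttons come out 76 mm apart. I'll travel with the gripper shutting, at the current height, about 27 rows of tool (+1, -1).

```bash
python3 -m creep '[1,-1,0,0,1, 1,-1,0,0,1, 1,-1,0,0,1, 1,-1,0,0,1, 1,-1,0,0,1, 1,-1,0,0,1, 1,-1,0,0,1, 1,-1,0,0,1]'
python3 -m creep '[1,-1,0,0,1, 1,-1,0,0,1, 1,-1,0,0,1, 1,-1,0,0,1, 1,-1,0,0,1, 1,-1,0,0,1, 1,-1,0,0,1, 1,-1,0,0,1]'
python3 -m creep '[1,-1,0,0,1, 1,-1,0,0,1, 1,-1,0,0,1, 1,-1,0,0,1, 1,-1,0,0,1, 1,-1,0,0,1, 1,-1,0,0,1, 0,0,0,0,1]'
```

```text
t: 0.9
ee_pos: [0.299, -0.4477, 0.2419]
orientation: [-3.141, 0.0, 0.286]
wrist_force: [-0.1, -0.3, 0.2]
grip_width: -0.001
grasp_force: 0.0
t: 1.7
ee_pos: [0.4073, -0.2492, 0.2421]
orientation: [-3.141, 0.0, 0.286]
wrist_force: [-0.6, 0.4, -0.2]
grip_width: -0.001
grasp_force: 0.0
t: 2.5
ee_pos: [0.5033, -0.0723, 0.2423]
orientation: [-3.14, -0.001, 0.293]
wrist_force: [-0.3, 0.1, -0.0]
grip_width: 0.0
grasp_force: 0.0
```

```bash
python3 - <<'E'
from h import *
P=r.camera_params("wrist");im=r.capture("wrist");cv2.imwrite("pics/w1.png",im[:,:,::-1])
import pickle;pickle.dump(P,open("w1.pkl","wb"));print(P)
E
```

```text
{'fx': 334.49581403467477, 'fy': 334.49581403467477, 'cx': 278.49120047240956, 'cy': 207.1527849134423, 'k1': -0.07339335424913651, 'origin': array([ 0.5755626 , -0.05048557,  0.37342197]), 'orientation': array([-0.29697769,  0.0012923 , -1.27929079])}
```

View pics/w1.png

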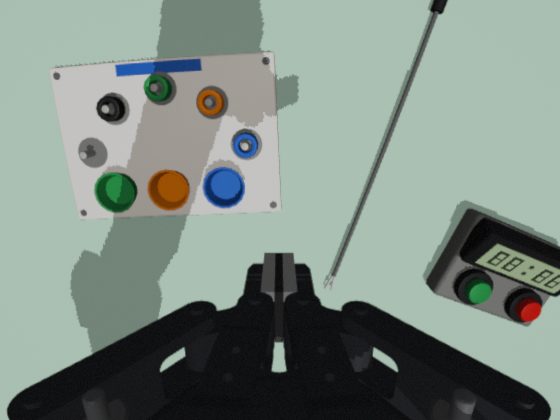

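The wrist view shows the orange ring at (210,102), the orange cup rim at (169,189), the green button at (480,291) and the red one at (531,309).

```bash
python3 - <<'E'
from h import *
import pickle
np.set_printoptions(precision=4,suppress=True)
W=pickle.load(open("w1.pkl","rb"));T,S=r.camera_params("top"),r.camera_params("scene")
s=r.read_state();R=Ro.from_euler("xyz",s["orientation"]).as_matrix();print(s["t"],s["ee_pos"])
for n,w,a,b,z in[("ring",(210.3,102),(292.6,221.4),(269.,201.6),.027),("cup",(169,189),(285.4,259),(287,174.4),.030),("go",(480,291),(429.8,259),(172,139.2),.052),("stop",(531,309),(459.2,261),(151,132.4),.052)]:
    p=tri([T,S,W],[a,b,w]);g=np.array([*p[:2],z+.027+.011])
    print(n,p,plane(W,w,z),"rows",R.T@(g-s["ee_pos"])/.02)
E
```

```text
2.55 [ 0.5023 -0.0747  0.242 ]
ring [0.5576 0.0177 0.0217] [0.5594 0.0162 0.027 ] rows [ 3.9725 -3.6273  8.8524]
cup [0.4579 0.0387 0.0283] [0.4606 0.0372 0.03  ] rows [-0.506  -6.06    8.7055]
go [ 0.4485 -0.3277  0.0486] [ 0.4519 -0.3245  0.052 ] rows [-6.1937 11.3593  7.5937]
stop [ 0.4422 -0.4035  0.0483] [ 0.4467 -0.3991  0.052 ] rows [-7.5761 14.8996  7.5914]
```

Three views agree within about 2 mm. I'll move over the ring, check there, then hold.

```bash
python3 -m creep '[0.8,-0.7,1,0,1, 0.8,-0.7,1,0,1, 0.8,-0.7,1,0,1, 0.8,-0.7,1,0,1, 0.8,-0.8,1,0,1, 0,0,1,0,1, 0,0,1,0,1, 0,0,0,0,1]'
python3 -m creep '[0,0,0.8,0,1, 0,0,0,0,1, 0,0,0,0,1]'
python3 - <<'E'
from h import *
s=r.read_state();R=Ro.from_euler("xyz",s["orientation"]).as_matrix();print(s["t"],s["ee_pos"])
print(R.T@(np.array([.558,.0177,.065])-s["ee_pos"])/.02, R[:,2])
im=r.capture("scene")[150:240,220:340];a=cv2.resize(im,(400,300),interpolation=2)
b=cv2.resize(r.capture("top")[195:270,240:340],(400,300),interpolation=2)
cv2.imwrite("pics/p1.png",np.hstack([a,b])[:,:,::-1])
E
```

```text
t: 3.35
ee_pos: [0.556, 0.0133, 0.0995]
orientation: [-3.141, 0.007, 0.284]
wrist_force: [0.2, -0.9, -1.1]
grip_width: 0.0
grasp_force: 0.0
t: 3.65
ee_pos: [0.5586, 0.0143, 0.0871]
orientation: [3.141, -0.0, 0.285]
wrist_force: [-0.0, -0.2, 0.1]
grip_width: -0.004
grasp_force: 0.0
3.65 [0.55863501 0.01427782 0.08706094]
[ 0.01722081 -0.17377772  1.10295233] [ 4.93875009e-04 -4.60376321e-04 -9.99999772e-01]
```

View pics/p1.png

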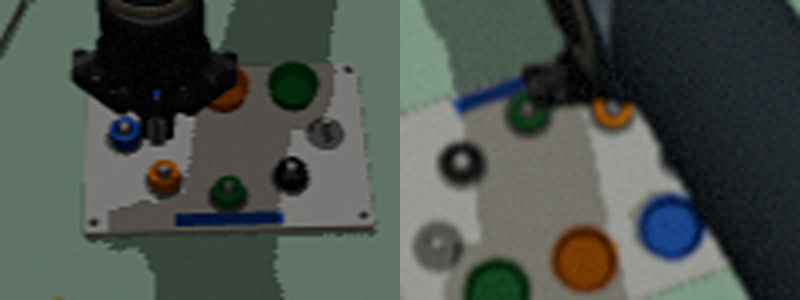

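The scene view shows the shut fingertips at crop (157,142), about (267,192) in the full picture, above and behind the ring in the camera's line. I'll lower 22 mm and hold there.

```bash
python3 -m creep '[0,-0.2,0.6,0,1, 0,0,0.5,0,1, 0,0,0,0,1, 0,0,0,0,1]'
python3 - <<'E'
from h import *
S=r.camera_params("scene")
p0,d=ray(S,(266.8,192.3)); # earlier tip; nearest height on TCP axis
t=((.5586-p0[0])*d[0]+(.0143-p0[1])*d[1])/(d[0]**2+d[1]**2);print("tip at earlier pose",p0+t*d)
s=r.read_state();R=Ro.from_euler("xyz",s["orientation"]).as_matrix();print(s["t"],s["ee_pos"],R.T@(np.array([.558,.0177,.065])-s["ee_pos"])/.02)
P=r.camera_params("wrist");im=r.capture("wrist");a=cv2.resize(im,(400,300));b=cv2.resize(r.capture("scene")[150:240,220:340],(400,300),interpolation=2)
cv2.imwrite("pics/p2.png",np.hstack([a,b])[:,:,::-1])
E
```

```text
t: 4.15
ee_pos: [0.5569, 0.0189, 0.0637]
orientation: [-3.141, 0.001, 0.286]
wrist_force: [1.0, -0.7, 0.7]
grip_width: 0.003
grasp_force: 0.0
tip at earlier pose [0.55876861 0.01386957 0.06742011]
4.15 [0.55694176 0.01892921 0.06372975] [ 0.03334481  0.0738784  -0.06356874]
```

View pics/p2.png

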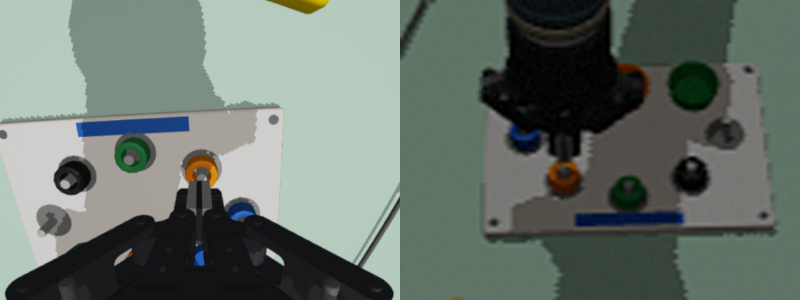

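The fingertips are straight above the orange ring, about 26 mm over its top and within 2 mm sideways. Holding for more than two seconds.

```bash
for i in 1; do :; done
python3 -m creep '[0,0,0,0,1, 0,0,0,0,1, 0,0,0,0,1, 0,0,0,0,1, 0,0,0,0,1, 0,0,0,0,1, 0,0,0,0,1, 0,0,0,0,1]' | head -2
python3 -m creep '[0,0,0,0,1, 0,0,0,0,1, 0,0,0,0,1, 0,0,0,0,1, 0,0,0,0,1, 0,0,0,0,1, 0,0,0,0,1, 0,0,0,0,1]' | head -2
python3 -m creep '[0,0,0,0,1, 0,0,0,0,1, 0,0,0,0,1, 0,0,0,0,1, 0,0,0,0,1, 0,0,0,0,1, 0,0,0,0,1, 0,0,0,0,1]' | head -2
python3 -m creep '[0,0,0,0,1, 0,0,0,0,1, 0,0,0,0,1, 0,0,0,0,1]' | head -2
python3 - <<'E'
from h import *
s=r.read_state();R=Ro.from_euler("xyz",s["orientation"]).as_matrix();print(R.T@(np.array([.4585,.0385,.068])-s["ee_pos"])/.02)
E
```

```text
t: 5.05
ee_pos: [0.5573, 0.0189, 0.0643]
t: 5.85
ee_pos: [0.5573, 0.0188, 0.0643]
t: 6.65
ee_pos: [0.5573, 0.0188, 0.0643]
t: 7.05
ee_pos: [0.5573, 0.0189, 0.0643]
[-4.46356745 -2.33468584 -0.18505095]
```

```bash
python3 -m creep '[0,0,-1,0,1, -0.9,-0.5,0,0,1, -0.9,-0.5,0,0,1, -0.9,-0.5,0,0,1, -0.9,-0.5,0,0,1, -0.9,-0.3,0,0,1, 0,0,0,0,1, 0,0,0,0,1]' 
python3 - <<'E'
from h import *
s=r.read_state();R=Ro.from_euler("xyz",s["orientation"]).as_matrix();print(R.T@(np.array([.4585,.0385,.067])-s["ee_pos"])/.02)
E
```

```text
t: 7.85
ee_pos: [0.4588, 0.0376, 0.0846]
orientation: [3.141, -0.001, 0.286]
wrist_force: [0.1, -0.3, 0.3]
grip_width: 0.001
grasp_force: 0.0
[-8.54533242e-04 -4.80378321e-02  8.80921828e-01]
```

```bash
python3 -m creep '[0,0,0.5,0,1, 0,0,0.4,0,1, 0,0,0,0,1, 0,0,0,0,1, 0,0,0,0,1]' | head -2
python3 -m creep '[0,0,0,0,1, 0,0,0,0,1, 0,0,0,0,1, 0,0,0,0,1, 0,0,0,0,1, 0,0,0,0,1, 0,0,0,0,1, 0,0,0,0,1]' | head -2
python3 - <<'E'
from h import *
a=cv2.resize(r.capture("wrist"),(400,300));b=cv2.resize(r.capture("scene")[135:225,220:340],(400,300),interpolation=2)
cv2.imwrite("pics/p3.png",np.hstack([a,b])[:,:,::-1])
E
```

```text
t: 8.35
ee_pos: [0.4582, 0.0377, 0.0662]
t: 9.15
ee_pos: [0.458, 0.0376, 0.0663]
```

View pics/p3.png

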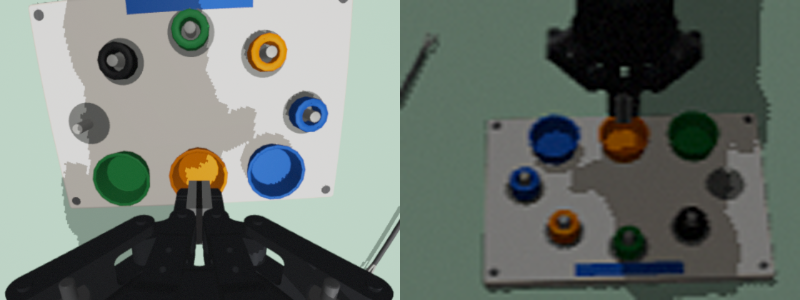

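The shut fingertips hang centrally over the orange cup (wrist view (198,180); scene view (624,118) above the rim). I'll complete the hold, lift, and compute the way to the button.

```bash

python3 -m creep '[0,0,0,0,1, 0,0,0,0,1, 0,0,0,0,1, 0,0,0,0,1, 0,0,0,0,1, 0,0,0,0,1, 0,0,0,0,1, 0,0,0,0,1]' | head -2
python3 -m creep '[0,0,0,0,1, 0,0,0,0,1, 0,0,0,0,1, 0,0,0,0,1, 0,0,0,0,1, 0,0,0,0,1, 0,0,0,0,1, 0,0,0,0,1]' | head -2
python3 -m creep '[0,0,-1,0,1, 0,0,-1,0,1, 0,0,-1,0,1, 0,0,0,0,1, 0,0,0,0,1]' | head -2
python3 - <<'E'
from h import *
s=r.read_state();R=Ro.from_euler("xyz",s["orientation"]).as_matrix();print(R.T@(np.array([.449,-.3265,.12])-s["ee_pos"])/.02)
E
```

```text
t: 10.05
ee_pos: [0.458, 0.0376, 0.0663]
t: 10.85
ee_pos: [0.458, 0.0376, 0.0663]
t: 11.35
ee_pos: [0.458, 0.0375, 0.1264]
[-5.55976715 17.33494436  0.32282377]
```

```bash

python3 -m creep '[-0.3,1,0,0,1, -0.3,1,0,0,1, -0.3,1,0,0,1, -0.3,1,0,0,1, -0.3,1,0,0,1, -0.3,1,0,0,1, -0.3,1,0,0,1, -0.3,1,0,0,1]' | head -2
python3 -m creep '[-0.3,1,0,0,1, -0.3,1,0,0,1, -0.3,1,0,0,1, -0.3,1,0,0,1, -0.4,1,0,0,1, -0.4,1,0,0,1, -0.4,1,0,0,1, -0.4,1,0,0,1]' | head -2
python3 -m creep '[-0.3,0.7,0,0,1, -0.1,0.6,0,0,1, 0,0,0,0,1, 0,0,0,0,1, 0,0,0,0,1]'
python3 - <<'E'
from h import *
np.set_printoptions(precision=4,suppress=True)
s=r.read_state();R=Ro.from_euler("xyz",s["orientation"]).as_matrix();print(s["ee_pos"],R.T@(np.array([.449,-.3265,.075])-s["ee_pos"])/.02)
im=r.capture("wrist");a=cv2.resize(im,(400,300));b=cv2.resize(r.capture("scene")[100:190,110:230],(400,300),interpolation=2)
cv2.imwrite("pics/p4.png",np.hstack([a,b])[:,:,::-1])
E
```

```text
t: 12.15
ee_pos: [0.4561, -0.1301, 0.1251]
t: 12.95
ee_pos: [0.4475, -0.2991, 0.1248]
t: 13.45
ee_pos: [0.4484, -0.3246, 0.1262]
orientation: [-3.141, -0.0, 0.288]
wrist_force: [-0.2, -0.0, 0.3]
grip_width: 0.004
grasp_force: 0.0
[ 0.4484 -0.3246  0.1262] [-0.0003  0.1027  2.5616]
```

View pics/p4.png

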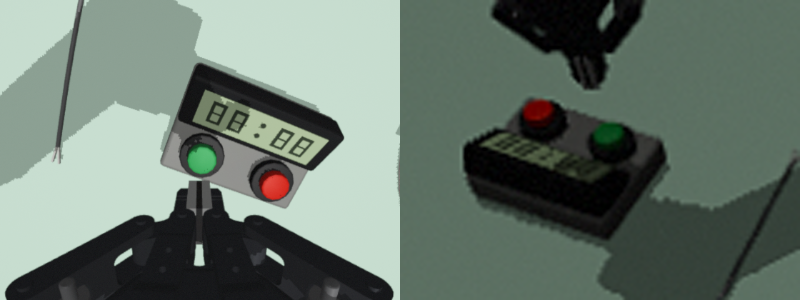

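The green button is directly ahead of the fingertips (wrist view: button (202,160), fingers at column 199); the red one is well to the side. I'll descend to just above it.

```bash

python3 -m creep '[0,0.1,0.9,0,1, 0,0,0.9,0,1, 0,0,0.8,0,1, 0,0,0,0,1, 0,0,0,0,1]' | sed -n '2p;4p'
python3 -m creep '[0,0,0.2,0,1, 0,0,0,0,1, 0,0,0,0,1]' | sed -n '2p;4p'
python3 -m creep '[0,0,0.2,0,1, 0,0,0,0,1, 0,0,0,0,1]' | sed -n '2p;4p'
```

```text
ee_pos: [0.4489, -0.3274, 0.0746]
wrist_force: [0.5, 0.2, -0.4]
ee_pos: [0.4489, -0.328, 0.0708]
wrist_force: [-0.5, -0.5, -0.0]
ee_pos: [0.4486, -0.3278, 0.0662]
wrist_force: [0.1, 0.1, -0.0]
```

```bash

python3 -m creep '[0,0,0.2,0,1, 0,0,0,0,1, 0,0,0,0,1]' | sed -n '2p;4p'
python3 -m creep '[0,0,0.15,0,1, 0,0,0,0,1, 0,0,0,0,1]' | sed -n '2p;4p'
python3 -m creep '[0,0,0.1,0,1, 0,0,0,0,1, 0,0,0,0,1]' | sed -n '2p;4p'
```

```text
ee_pos: [0.449, -0.328, 0.0625]
wrist_force: [0.3, 0.0, 1.4]
ee_pos: [0.449, -0.328, 0.0596]
wrist_force: [0.1, -0.2, 2.2]
ee_pos: [0.449, -0.328, 0.0575]
wrist_force: [0.5, -0.5, 4.1]
```

Contact is at 63 mm as expected and the force is rising with the spring. I'll press on until the force climbs past 5 N at the stop.

```bash

python3 -m creep '[0,0,0.1,0,1, 0,0,0,0,1, 0,0,0,0,1]' | sed -n '2p;4p'
python3 -m creep '[0,0,0.05,0,1, 0,0,0,0,1, 0,0,0,0,1]' | sed -n '2p;4p'
```

```text
ee_pos: [0.449, -0.3281, 0.0569]
wrist_force: [-2.6, 1.1, 15.3]
ee_pos: [0.4491, -0.3281, 0.0568]
wrist_force: [-3.8, 3.0, 21.9]
```

The button is at its stop: 22 N, and the TCP stays at 57 mm. Releasing straight up.

```bash

python3 -m creep '[0,0,-0.5,0,1, 0,0,-1,0,1, 0,0,-1,0,1, 0,0,-1,0,1, 0,0,-1,0,1, 0,0,0,0,1, 0,0,0,0,1, 0,0,0,0,1]'
python3 - <<'E'
from h import *
a=cv2.resize(r.capture("wrist"),(400,300));b=cv2.resize(r.capture("scene"),(400,300))
cv2.imwrite("pics/p5.png",np.hstack([a,b])[:,:,::-1])
E
```

```text
t: 16.95
ee_pos: [0.4476, -0.3273, 0.1429]
orientation: [-3.139, 0.002, 0.286]
wrist_force: [0.8, -0.2, 0.3]
grip_width: -0.001
grasp_force: 0.0
```

View pics/p5.png

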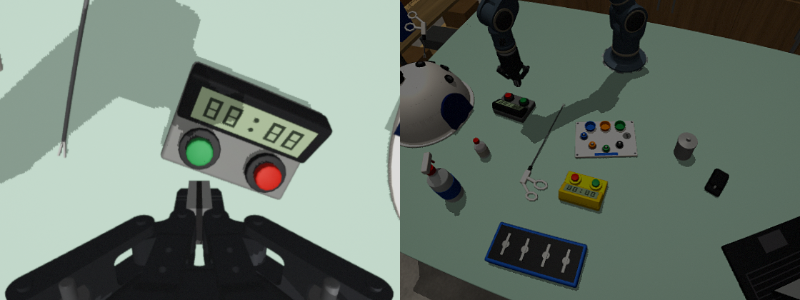

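The green button (200,152) is back up, the red one is untouched, everything else is in place, and the arm is clear.

```bash
python3 -c "
from rig import r
print(r.finish_job())"
```

```text
the job is handed in; nothing more can be done
None
```

I pointed at the orange ring and then at the orange cup for over two seconds each, about 26 mm above, then pressed the green button to its stop and let it spring back. The robot touched nothing else, and I handed the job in at about 17 s; no verdict was returned.

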